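# Zero the colorimeter on the blank and read the sample

## Task

Take a reading on the two-cell colorimeter in the steel tray: push the carriage's knob in until the carriage is fully home and hold it there for about a second, so that the instrument zeroes on the blank, then let go so that the carriage springs back and is caught by its stop pin with the sample vial in the beam. Only then press the round read key right down and let it up again. Only push and press, pick nothing up: leave both vials standing in their cells and do not disturb the things round the instrument.

Things in the scene. Friction and masses are not known exactly. Their poses are not given: they have to be found in the camera images.
- colorimeter: Fixed bench colorimeter, 142 x 110 x 109 mm, standing in a steel tray (rim 24 mm high). Origin at its underside (1 mm above the worktop), under the middle of the hood's mouth. +x: the way the carriage is pushed in (roughly to the robot's left); +y: to its front panel (roughly to the robot). In mm: grey hood x 0..80, y -34..34, top z 109; white console x -50..80, y 30..76, top z 46.
- cell_carriage (a joint): Carriage travel, m: 0 = fully out (start), 0.060 = fully home on its end stop (blank in the beam), 0.030 = caught by the stop pin (sample in the beam). A spring drives it out with 4 N at 0 to 6.4 N at 0.060; damping 30 N s/m. Let go before about 0.031 it runs right out again; let go beyond, it returns only to 0.030, where the dropped pin holds it.
- knob_face (a point): Middle of the flat outer face (27 mm across) of the carriage's black push knob, a disc 32 mm across, 12 mm thick. The face looks along the colorimeter's -x and moves with the carriage: at x -115, y 0, z 52 mm in its frame at the start, x -55 fully home. A rod 10 mm thick and 41 mm long joins it to the carriage, whose two black light shields rise to z 100 (at x -60 and -30 at the start).
- stop_pin (a joint): Drop of the steel stop pin, m: 0 = raised, riding on the latch bar (start); 0.006 = dropped, head down on its bracket. Its head is 15 mm across, on a bracket beside the carriage at x -23..-5, y 17..33, top z 62 mm (head up to z 80) in the colorimeter's frame. It drops by its own spring and need not be touched.
- read_key (a joint): Press of the read key, m: 0 = up, 0.005 = right down; a spring returns it (1.5 N to start, 4 N right down).
- read_key_top (a point): Middle of the top of the read key, the large round grey key (23 mm across, in a steel ring 33 mm across) at the console's end nearest the push knob. It faces up, stands 7.5 mm above the console and lies at x -29, y 55, z 53.5 mm in the colorimeter's frame.
- beam (a point): Where the light beam crosses the tunnel: x 15, y 0, z 72 mm in the colorimeter's frame.
- sample_vial: Vial with screw cap, 21 mm across, 57 mm high, loose in the carriage's inner cell (the one nearer the hood). Origin at the middle of its underside, 42 mm above the colorimeter's underside; the cells are 20 mm deep.
- blank_vial: The same kind of vial, with a paler cap, loose in the carriage's outer cell (the one nearer the knob).
- spare_vial: Bystander: vial, 21 mm across, 57 mm high, standing behind the tray. Origin at the middle of its underside.
- beaker_50: Bystander: small beaker, 50 mm across, 59 mm high, behind the tray. Origin at the middle of its underside.
- dropper: Bystander: dropper bottle, 34 mm across, 102 mm high, left of the tray. Origin at the middle of its underside.
- forceps: Bystander: steel forceps, 140 x 15 x 8 mm, lying in the right end of the tray, under the place where the knob is pushed. Origin at the middle of its underside.
- stir_bar: Bystander: stirring bar, 30 x 9 x 9 mm, lying in the left end of the tray. Origin at the middle of its underside.
- lab_timer: Bystander: timer, 70 x 64 x 16 mm, lying right of the tray. Origin at the middle of its underside.

How it is judged:
By the outcome, as a careful person would: the job done as asked, in the order asked, and still so for the second after the job is handed in, with the robot touching nothing.
It also fails if it takes over 45 s, if anything falls off the work surface, if the arm or the gripper's body presses on something with over 40 N, if the wrist force passes 120 N, or if a joint passes its speed limit or range.

## Robot

A 6-joint arm with a two-finger parallel gripper is mounted at the origin on a cart in front of the work surface, level with it; the furniture and walls round the work are solid. World frame = base frame: x ahead of the robot, y to its left, z up, the work surface at z = 0. Lengths are in m, angles in rad, forces in N, time in s.
With the tool pointing down it reaches from about 0.25 to 0.775 m from the base axis. Payload 4 kg.
Tool frame: the origin (TCP) lies on the centre line of the jaws, within the pads' length; the fingertips stand arm.tip_reach ahead of it and the grasp point (between the pads) lies 6 mm ahead of it (arm.tip_reach is the distance from the TCP to the fingertips, in m); z points along the fingers, y is the line along which they close (so a half turn about z gives the same grasp; the last joint's range is limited). The gripper opens to 85 mm and grips with 20 to 120 N. Pads are 22 mm wide; open, the fingers measure 114 mm over their backs; the gripper's body (76 mm by 85 mm) begins 54 mm behind the grasp point. The pads swing forward as they close: fully open they stand 13 mm farther back than shut.
Start: joints at [-1.293, 0.087, 1.371, -0, 1.684, -0.103], TCP at [0.204, -0.511, 0.256] pointing down, gripper open.
Joint ranges: [-3.1, 3.1], [-0.76, 2.03], [0.27, 2.55], [-1.08, 4.22], [0.17, 2.65], [-2.57, 2.57]. Speed limits (rad/s): [2.79, 2.79, 3.14, 3.14, 3.14, 3.14].

## Interface

Orientations are given as a unit quaternion [w, x, y, z].
In Python, from bench import arm, viewer, order gives the robot as it stands.
- The arm moves only by the tool send_rows, never from a script. Its argument "rows" is a list of rows, each a list of 3 entries, a list of its own where there are three numbers: the turn, a rotation vector about the tool's x, y, z in degrees, then the shift along the tool's x, y, z in mm, then the closure, from 0 (fully open) to 1 (shut). A call has exactly 8 rows; each row shifts and turns the commanded pose from where the row before left it, along the tool's axes as they then stand; what a row does not reach is not made up. A row lasts 1/8 s, in which the tool goes at most 62.5 mm and 10.7 degrees, less where a joint would pass 70% of its speed; a pose out of reach is approached as far as the arm can. A call is refused whole if a number of a shift passes 62.5 or a number of a turn 10.7, either way. A call with a gripper value outside its range is refused whole. The fingers move at their own pace and stop on an object; "newtons" is the grip in N (left out, the last holds). Time passes only in rows, so rows that do not move let the fingers close, or fill a call up. It gives the time, the measured TCP pose, the force, the opening and the grip force at its end, in the units of the state.
- arm.sense(): the state, without advancing time (a new reading comes with each control period).
- viewer.capture(name): name is "side" or "top" or "wrist"; returns a dict with "image" (480x640x3 uint8, red, green, blue), "depth" (480x640 float32, m along the optical axis (not along the pixel's ray), 0 where there is no reading), "fx", "fy", "cx", "cy" (pixels), "k1" (the pictures are not rectified: a ray, as slopes to the right and down, at radius r is drawn at 1 + k1 r^2 times it, then the intrinsics apply), "T" (4x4, takes a point from camera to world coordinates); the wrist camera has in their place "mount" (4x4, takes a point from camera to tool coordinates, whose origin is the TCP and whose axes are the flange's). Camera axes: x right, y up, looking along -z (the intrinsics and any distortion apply to the point x, -y, -z); pixel columns grow to the right and rows downward; lengths in m; the calibration is good to about 2 mm. A picture is of the moment at which its call begins: read the wrist's pose just before it.
- order.job_done(): hands the job in; it is judged then, once.
Trained networks look in a picture, given as the dict that the camera call returned (one of the last four; its "shot" number tells which), for a name from the list of things; names that differ only in an ending like _2 or _b are one class to them, and where a whole thing is asked for, a point or a joint stands for the part that bears it (a point fixed in the world has none). Each returns a list of dicts, best first, with "score" (0 to 1); they miss things now and then, are a little off and sometimes report something else, mostly with a low value. They report only what shows in the picture. A call takes as long as a camera call.
- viewer.boxes_of(picture, label): "rect" ([left, top, right, bottom] in pixels, round what is visible of it).
- viewer.masks_of(picture, label): "mask" (480x640 bool, what is visible of it) and "rect" ([left, top, right, bottom] in pixels, round what is visible of it).
- viewer.spot_point(picture, label): "point" ([column, row] in pixels: a listed point, or the origin of a listed thing).
The state is a dict: "time_s": time; "q": joint angles; "joint_velocities": joint speeds; "joint_torque": joint torques, N m; "tool_pos": TCP position; "orientation": TCP orientation; "wrist_force": force on the tool from outside, world axes, zero at the start; "ft_torque": the same for the moment, N m; "finger_gap": finger opening in m; "grasp_force": force on a finger pad.
Only numpy, scipy, OpenCV 4.12 (cv2) and the standard library are available. Lean on these libraries where they do the work, as an engineer would, in place of code of your own. Each camera call takes 0.05 s, during which the arm holds its last target. There are 200 camera calls.

## Working session

There is one attempt and no reset: what is moved stays moved. The work goes in short steps, Python scripts to look and compute and a tool call to move; the robot and the scene stay as the last step left them, time stands still between calls to the robot, and variables do not carry over. Pictures are saved under pics/ and viewed, at most 10 in all, crops included, and the job is handed in when it is done.

Besides the shell and the picture viewer there is one more tool, called after "Emit:" in YAML: its name, and indented under it one key for each argument. send_rows: Moves the arm, as the interface text tells. Its arguments: {"type":"object","properties":{"rows":{"type":"array","items":{"type":"array"}},"newtons":{"type":"number"}},"required":["rows"]}

```bash
mkdir -p pics; cat > h.py <<'E'
import numpy as np, cv2
from bench import arm, viewer, order
from scipy.spatial.transform import Rotation as R
def Tcam(p,s=None):
    if 'T' in p: return np.array(p['T'])
    T=np.eye(4); q=s['orientation']; T[:3,:3]=R.from_quat([q[1],q[2],q[3],q[0]]).as_matrix(); T[:3,3]=s['tool_pos']
    return T@np.array(p['mount'])
def ray(p,uv):
    d=np.array([(uv[0]-p['cx'])/p['fx'],(uv[1]-p['cy'])/p['fy']]); s=d.copy()
    for _ in range(20): s=d/(1+p['k1']*(s@s))
    return np.array([s[0],-s[1],-1.])
def atz(p,uv,z,s=None):
    T=Tcam(p,s); d=T[:3,:3]@ray(p,uv); return T[:3,3]+d*(z-T[2,3])/d[2]
def atd(p,uv,s=None):
    u,v=map(int,np.round(uv)); w=p['depth'][v-1:v+2,u-1:u+2]; w=w[w>0]
    if not len(w): return None
    T=Tcam(p,s); return T[:3,:3]@(ray(p,uv)*np.median(w))+T[:3,3]
def save(p,n): cv2.imwrite('pics/'+n,cv2.cvtColor(p['image'],cv2.COLOR_RGB2BGR))
E
python3 - <<'E'
from h import *
np.set_printoptions(precision=4,suppress=True)
print(arm.tip_reach, arm.sense())
for c in ('top','side'):
    p=viewer.capture(c); save(p,c+'1.png'); print(c,Tcam(p)[:3,3])
    for l in ('colorimeter','knob_face','read_key_top','beam','sample_vial','blank_vial','forceps','lab_timer','dropper'):
        r=viewer.spot_point(p,l)
        for x in r[:1]: print(l,round(x['score'],2),np.array(x['point']),atd(p,x['point']))
E
```

```text
0.025 {'time_s': 0.0, 'q': array([-1.2931,  0.088 ,  1.3723,  0.    ,  1.6836, -0.1031]), 'joint_velocities': array([ 0.    , -0.0008,  0.003 , -0.0018, -0.0009,  0.0015]), 'joint_torque': array([ -0.0004, -35.187 , -31.3271,  -0.0001,   0.0108,   0.    ]), 'tool_pos': array([ 0.2043, -0.5102,  0.2551]), 'orientation': array([-0.0012,  0.9819,  0.1892, -0.0001]), 'wrist_force': array([ 0.2014, -0.182 , -0.1975]), 'ft_torque': array([ 0.0023,  0.0127, -0.0219]), 'grasp_force': 0.0, 'finger_gap': 0.08530546591598825}
top [ 0.5104 -0.1867  1.0362]
colorimeter 0.62 [347.9 266.7] [ 0.5291 -0.1937  0.1094]
knob_face 0.55 [422.9 254.3] [ 0.5522 -0.3195  0.0001]
read_key_top 0.54 [376.3 296.9] [ 0.4828 -0.2388  0.054 ]
beam 0.8 [337.4 264.2] [ 0.5328 -0.178   0.109 ]
sample_vial 0.53 [360.8 261.9] [ 0.5366 -0.2133  0.0993]
blank_vial 0.62 [202.5 182.9] [0.6725 0.051  0.0012]
forceps 0.66 [410.9 284.7] [ 0.5017 -0.299   0.0018]
lab_timer 0.75 [490.8 276.7] [ 0.5153 -0.4266  0.0175]
side [0.3707 0.3873 0.6612]
colorimeter 0.84 [344.7 278.7] [ 0.5144 -0.1179  0.0902]
knob_face 0.8 [354.8 221.1] [ 0.5376 -0.2468  0.1   ]
read_key_top 0.44 [379.9 249.8] [ 0.4854 -0.2373  0.0551]
beam 0.75 [334.1 410.5] [0.4403 0.1576 0.203 ]
sample_vial 0.29 [333.2 412.6] [0.4404 0.1602 0.2032]
forceps 0.71 [377.9 250. ] [ 0.4884 -0.2346  0.0561]
lab_timer 0.85 [390.  207.9] [ 0.5056 -0.4083  0.0155]
dropper 0.57 [332.4 411.1] [0.4417 0.1586 0.2026]
```

```bash
python3 - <<'E'
import cv2
a=cv2.imread('pics/top1.png')[140:360,180:560]
cv2.imwrite('pics/top1c.png',cv2.resize(a,(760,440),interpolation=cv2.INTER_CUBIC))
E
```

```text
(no output)
```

View pics/top1c.png

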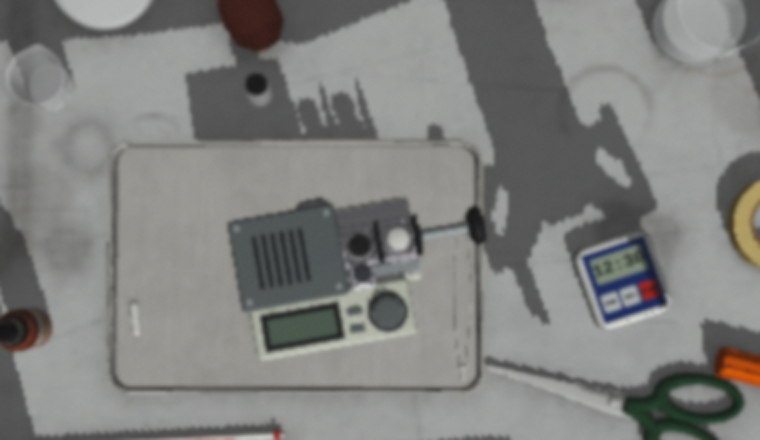

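View pics/side1.png

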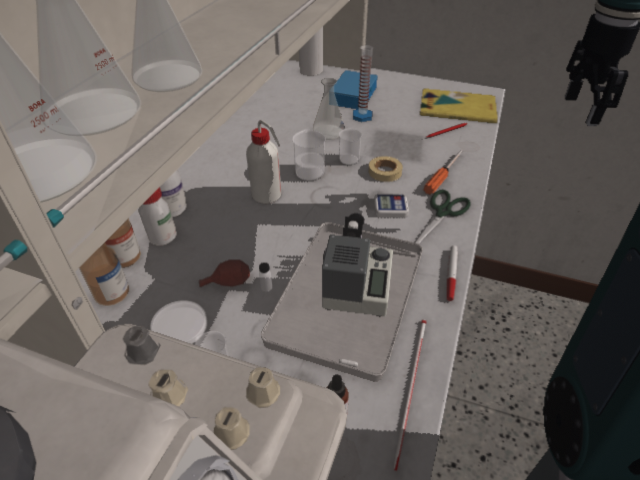

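The top view shows the hood (crop 290,255), the key (388,310) and the knob face (484,226). The instrument's +x points image-left, tilted slightly down. I'll fit its pose from depth next.

```bash
python3 - <<'E'
from h import *
np.set_printoptions(precision=4,suppress=True)
p=viewer.capture('top'); T=Tcam(p)
P=[]
vs,us=np.mgrid[220:330,270:430]
for u,v in zip(us.ravel(),vs.ravel()):
    d=p['depth'][v,u]
    if d>0: P.append(T[:3,:3]@(ray(p,(u,v))*d)+T[:3,3])
P=np.array(P); np.save('P.npy',P)
h=P[(P[:,2]>.106)&(P[:,2]<.115)]
(c,s,a)=cv2.minAreaRect((h[:,:2]*1000).astype(np.float32)); print('hood',c,s,a,len(h),np.median(h[:,2]))
c0=P[(P[:,2]>.042)&(P[:,2]<.052)]; print('console',cv2.minAreaRect((c0[:,:2]*1000).astype(np.float32)))
k=P[(P[:,2]>.0525)&(P[:,2]<.058)]; print('key',np.median(k,0),k.shape)
n=P[(P[:,1]<-.29)&(P[:,2]>.03)]; print('knob',n.min(0),n.max(0),np.median(n,0),len(n))
m=viewer.masks_of(p,'read_key'); 
if m: 
    v,u=np.nonzero(m[0]['mask']); print('keymask',m[0]['score'],atz(p,(u.mean(),v.mean()),.0545))
m=viewer.masks_of(p,'knob_face')
if m: print(m[0]['score'],m[0]['rect'],atz(p,((m[0]['rect'][0]+m[0]['rect'][2])/2,(m[0]['rect'][1]+m[0]['rect'][3])/2),.06))
E
```

```text
hood (526.2371215820312, -157.54473876953125) (69.75733184814453, 81.73297882080078) 10.110635757446289 2480 0.10947757790263624
console ((506.2974853515625, -213.68768310546875), (92.37492370605469, 183.44094848632812), 10.84511661529541)
key [ 0.5378 -0.2447  0.0551] (282, 3)
knob [ 0.5378 -0.311   0.0473] [ 0.5679 -0.2902  0.0712] [ 0.5517 -0.302   0.0631] 185
keymask 0.52 [ 0.4845 -0.2348  0.0545]
0.58 [350.9, 242.2, 422.8, 280.0] [ 0.539  -0.2553  0.06  ]
```

Emit:
send_rows:
  rows:
    - [[0, 0, -9.8], [0, 0, 0], 1]
    - [[0, 0, -9.8], [0, 0, 0], 1]
    - [[0, 0, -9.8], [0, 0, 0], 1]
    - [[0, 0, -9.8], [0, 0, 0], 1]
    - [[0, 0, -9.8], [0, 0, 0], 1]
    - [[0, 0, -9.8], [0, 0, 0], 1]
    - [[0, 0, -9.8], [0, 0, 0], 1]
    - [[0, 0, -9.8], [0, 0, 0], 1]
  newtons: 40

```text
time_s: 2.15
tool_pos: [0.2044, -0.5106, 0.2563]
orientation: [0.0, 0.639, 0.769, -0.0]
wrist_force: [0.3, 0.1, 0.7]
finger_gap: 0.0002
grasp_force: 0.0
```

Emit:
send_rows:
  rows:
    - [[0, 0, 0], [10, 47, 0], 1]
    - [[0, 0, 0], [10, 47, 0], 1]
    - [[0, 0, 0], [10, 47, 0], 1]
    - [[0, 0, 0], [10, 47, 0], 1]
    - [[0, 0, 0], [10, 47, 0], 1]
    - [[0, 0, 0], [10, 47, 0], 1]
    - [[0, 0, 0], [10, 47, 0], 1]
    - [[0, 0, 0], [10, 47, 0], 1]

```text
time_s: 3.15
tool_pos: [0.5617, -0.3645, 0.2563]
orientation: [0.0, 0.641, 0.767, -0.0]
wrist_force: [-0.2, 0.1, 0.4]
finger_gap: 0.0002
grasp_force: 0.0
```

```bash
cat >> h.py <<'E'
A=np.radians(100.1); XI=np.array([np.cos(A),np.sin(A),0]); YI=np.array([-np.sin(A),np.cos(A),0]); O=np.array([.5332,-.1969,.001])
def inst(P): d=np.asarray(P)-O; return 1000*np.array([d@XI,d@YI,d[2]])
E
python3 - <<'E'
from h import *
np.set_printoptions(precision=4,suppress=True)
s=arm.sense(); p=viewer.capture('wrist'); save(p,'w1.png')
M=R.from_quat(np.roll(s['orientation'],-1)).as_matrix()
print(s['time_s'],s['tool_pos'],inst(s['tool_pos']),M,s['finger_gap'],s['wrist_force'],s['q'])
for l in ('knob_face','read_key_top'):
    for x in viewer.spot_point(p,l)[:2]: print(l,x['score'],x['point'],inst(atz(p,x['point'],{'k':.053,'r':.0545}[l[0]],s)), inst(atd(p,x['point'],s)))
E
```

```text
3.15 [ 0.5617 -0.3645  0.2563] [-169.9898    1.3501  255.2957] [[-0.1774  0.9841  0.0001]
 [ 0.9841  0.1774 -0.0003]
 [-0.0003  0.     -1.    ]] 0.00021518418083100278 [-0.2446  0.0852  0.3611] [-0.6602  0.3585  1.0467 -0.0002  1.7361 -0.8386]
knob_face 0.85 [322.6, 142.6] [-115.0972   -1.9293   52.    ] [-116.147    -2.208    23.1255]
```

View pics/w1.png

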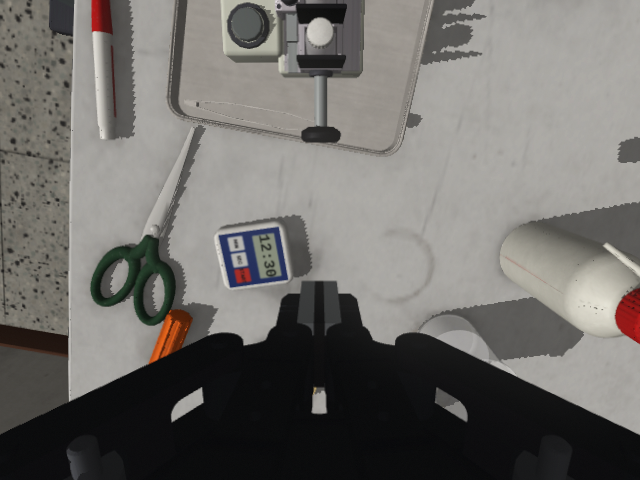

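The wrist view shows the knob face at (322,142), the rod straight up and the fingers centred near column 320. The way down is clear, since the timer is at (252,255) and well below the tip height. The knob reads inst (-115,-2), which agrees with the pose.

Emit:
send_rows:
  rows:
    - [[0, 0, 0], [0, 1, 25], 1]
    - [[0, 0, 0], [0, 1, 25], 1]
    - [[0, 0, 0], [0, 0, 25], 1]
    - [[0, 0, 0], [0, 0, 25], 1]
    - [[0, 0, 0], [0, 0, 25], 1]
    - [[0, 0, 0], [0, 0, 25], 1]
    - [[0, 0, 0], [0, 0, 25], 1]
    - [[0, 0, 0], [0, 0, 13], 1]

```text
time_s: 4.3
tool_pos: [0.5605, -0.3651, 0.0667]
orientation: [-0.001, 0.642, 0.767, -0.0]
wrist_force: [-0.2, 0.5, -0.2]
finger_gap: -0.0001
grasp_force: 0.0
```

Emit:
send_rows:
  rows:
    - [[0, 0, 0], [5, 0, 0], 1]
    - [[0, 0, 0], [5, 0, 0], 1]
    - [[0, 0, 0], [5, 0, 0], 1]
    - [[0, 0, 0], [5, 0, 0], 1]
    - [[0, 0, 0], [5, 0, 0], 1]
    - [[0, 0, 0], [5, 0, 0], 1]
    - [[0, 0, 0], [4, 0, 0], 1]
    - [[0, 0, 0], [0, 0, 0], 1]

```text
time_s: 5.3
tool_pos: [0.5562, -0.3311, 0.0683]
orientation: [0.0, 0.641, 0.767, -0.0]
wrist_force: [-0.1, 0.4, 0.2]
finger_gap: -0.0004
grasp_force: 0.0
```

```bash
python3 - <<'E'
from h import *
np.set_printoptions(precision=4,suppress=True)
s=arm.sense(); p=viewer.capture('wrist'); save(p,'w2.png')
print(s['time_s'],inst(s['tool_pos']),s['wrist_force'])
print(atz(p,(320,200),.053,s))
E
```

```text
5.3 [-136.1134    0.8994   67.3078] [-0.1483  0.4429  0.2208]
[ 0.5494 -0.289   0.053 ]
```

View pics/w2.png

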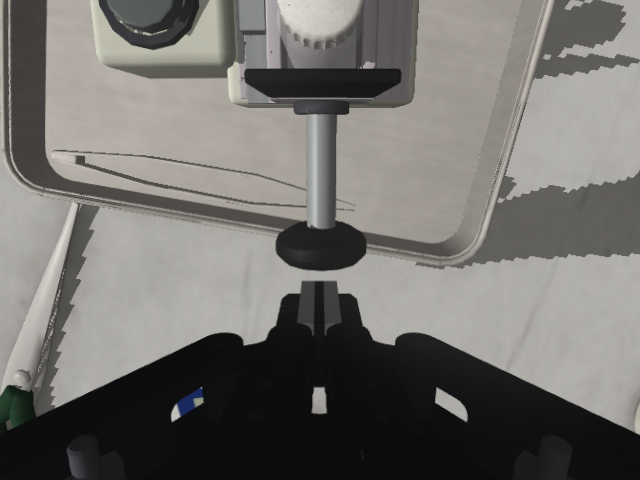

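Fingers are centred on the knob (321,245), with about 10 mm to go. I'll push in now.

Emit:
send_rows:
  rows:
    - [[0, 0, 0], [6, 0, 0], 1]
    - [[0, 0, 0], [8, 0, 0], 1]
    - [[0, 0, 0], [8, 0, 0], 1]
    - [[0, 0, 0], [8, 0, 0], 1]
    - [[0, 0, 0], [8, 0, 0], 1]
    - [[0, 0, 0], [8, 0, 0], 1]
    - [[0, 0, 0], [8, 0, 0], 1]
    - [[0, 0, 0], [6, 0, 0], 1]

```text
time_s: 6.35
tool_pos: [0.5459, -0.2744, 0.0685]
orientation: [0.003, 0.642, 0.767, -0.002]
wrist_force: [3.0, -6.1, -3.2]
finger_gap: -0.0002
grasp_force: 3.8
```

```bash
python3 - <<'E'
from h import *
s=arm.sense();print(s['time_s'],inst(s['tool_pos']),s['wrist_force'])
E
```

```text
6.35 [-78.55767156   1.12377554  67.46114877] [ 2.98574966 -6.10430087 -3.246788  ]
```

Emit:
send_rows:
  rows:
    - [[0, 0, 0], [4, 0, 0], 1]
    - [[0, 0, 0], [4, 0, 0], 1]
    - [[0, 0, 0], [3, 0, 0], 1]
    - [[0, 0, 0], [1, 0, 0], 1]
    - [[0, 0, 0], [1, 0, 0], 1]
    - [[0, 0, 0], [1, 0, 0], 1]
    - [[0, 0, 0], [0, 0, 0], 1]
    - [[0, 0, 0], [0, 0, 0], 1]

```text
time_s: 7.35
tool_pos: [0.5435, -0.2611, 0.0684]
orientation: [0.003, 0.642, 0.767, -0.002]
wrist_force: [2.2, -7.4, -3.7]
finger_gap: 0.0002
grasp_force: 4.0
```

```bash
python3 - <<'E'
from h import *
s=arm.sense();print(s['time_s'],inst(s['tool_pos']),s['wrist_force'])
E
```

```text
7.35 [-65.03230103   1.1667199   67.42568075] [ 2.16752998 -7.42050228 -3.74280541]
```

Emit:
send_rows:
  rows:
    - [[0, 0, 0], [1, 0, 0], 1]
    - [[0, 0, 0], [1, 0, 0], 1]
    - [[0, 0, 0], [1, 0, 0], 1]
    - [[0, 0, 0], [1, 0, 0], 1]
    - [[0, 0, 0], [0, 0, 0], 1]
    - [[0, 0, 0], [0, 0, 0], 1]
    - [[0, 0, 0], [0, 0, 0], 1]
    - [[0, 0, 0], [0, 0, 0], 1]

```text
time_s: 8.35
tool_pos: [0.5434, -0.2609, 0.0687]
orientation: [0.006, 0.642, 0.767, -0.004]
wrist_force: [3.7, -17.1, -6.9]
finger_gap: 0.0001
grasp_force: 8.5
```

```bash
python3 - <<'E'
from h import *
s=arm.sense();print(s['time_s'],inst(s['tool_pos']),s['wrist_force'])
p=viewer.capture('wrist'); save(p,'w3.png')
E
```

```text
8.35 [-64.80801725   1.193186    67.67785021] [  3.70439625 -17.07975722  -6.94694531]
```

View pics/w3.png

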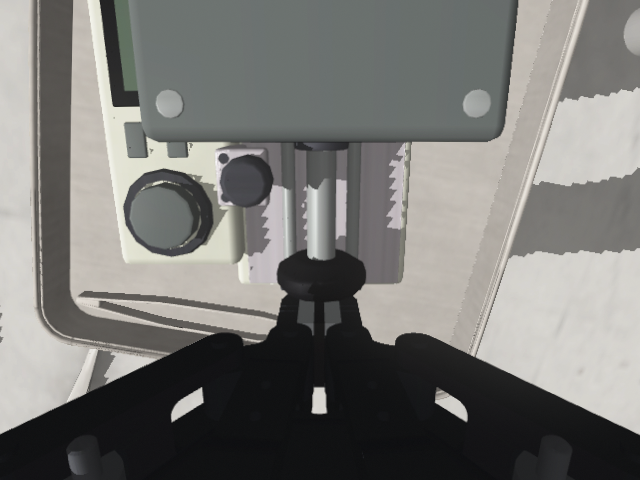

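Pushing further raised the force to 17 N with no motion, so the carriage is on its end stop. The picture shows the knob at (321,272) with the carriage inside the hood. I'll hold briefly, then let go.

Emit:
send_rows:
  rows:
    - [[0, 0, 0], [0, 0, 0], 1]
    - [[0, 0, 0], [0, 0, 0], 1]
    - [[0, 0, 0], [0, 0, 0], 1]
    - [[0, 0, 0], [-10, 0, 0], 1]
    - [[0, 0, 0], [-20, 0, 0], 1]
    - [[0, 0, 0], [-20, 0, 0], 1]
    - [[0, 0, 0], [-20, 0, 0], 1]
    - [[0, 0, 0], [-10, 0, 0], 1]

```text
time_s: 9.4
tool_pos: [0.5567, -0.3348, 0.0682]
orientation: [-0.0, 0.642, 0.767, 0.0]
wrist_force: [0.2, -0.5, -0.0]
finger_gap: -0.0002
grasp_force: 0.0
```

Emit:
send_rows:
  rows:
    - [[0, 0, 0], [0, 0, -15], 1]
    - [[0, 0, 0], [0, 0, -15], 1]
    - [[0, 0, 0], [0, 0, -15], 1]
    - [[0, 0, 0], [0, 0, -15], 1]
    - [[0, 0, 0], [0, 0, -10], 1]
    - [[0, 0, 0], [0, 0, 0], 1]
    - [[0, 0, 0], [0, 0, 0], 1]
    - [[0, 0, 0], [0, 0, 0], 1]

```text
time_s: 10.4
tool_pos: [0.5561, -0.3331, 0.1372]
orientation: [-0.001, 0.641, 0.767, -0.0]
wrist_force: [0.3, 0.1, -0.4]
finger_gap: 0.0002
grasp_force: 0.0
```

```bash
python3 - <<'E'
from h import *
np.set_printoptions(precision=4,suppress=True)
s=arm.sense(); p=viewer.capture('wrist'); save(p,'w4.png')
print(s['time_s'],inst(s['tool_pos']),s['wrist_force'])
for l,z in (('knob_face',.053),('read_key_top',.0545)):
    for x in viewer.spot_point(p,l)[:2]: print(l,x['score'],x['point'],inst(atz(p,x['point'],z,s)), inst(atd(p,x['point'],s)))
m=viewer.masks_of(p,'read_key')
for x in m[:2]: r=x['rect']; print(r,x['score'],inst(atz(p,((r[0]+r[2])/2,(r[1]+r[3])/2),.0545,s)))
E
```

```text
10.4 [-138.0774    1.2952  136.2364] [ 0.2884  0.1178 -0.3899]
knob_face 0.96 [323.7, 156.3] [-85.4693  -1.3098  52.    ] [-84.5741  -1.1625  65.1374]
read_key_top 0.72 [204.9, 33.0] [-28.53    54.4582  53.5   ] [-28.5766  54.4005  53.7161]
[182.6, 6.0, 229.3, 62.6] 0.96 [-29.0946  54.0013  53.5   ]
```

View pics/w4.png

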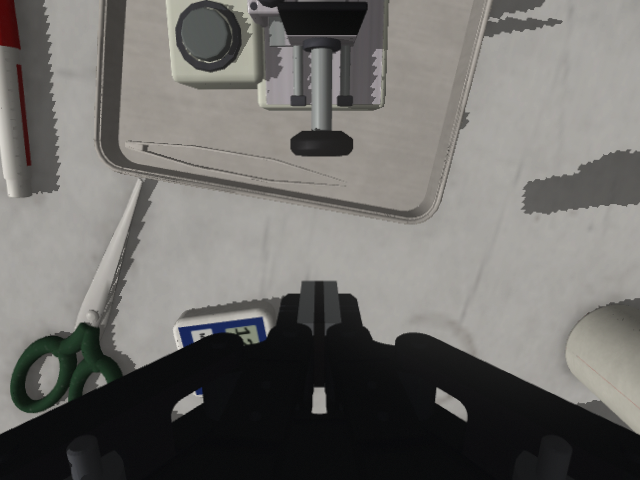

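The knob now reads x −85, so the carriage is caught at 0.030. The key is at (206,34), inst (−29,54.5). Next I move above the key.

Emit:
send_rows:
  rows:
    - [[0, 0, 0], [0, -13, -20], 1]
    - [[0, 0, 0], [10, -20, 0], 1]
    - [[0, 0, 0], [20, -20, 0], 1]
    - [[0, 0, 0], [25, 0, 0], 1]
    - [[0, 0, 0], [25, 0, 0], 1]
    - [[0, 0, 0], [20, 0, 0], 1]
    - [[0, 0, 0], [9, 0, 0], 1]
    - [[0, 0, 0], [0, 0, 0], 1]

```text
time_s: 11.6
tool_pos: [0.4851, -0.2353, 0.1588]
orientation: [0.001, 0.641, 0.767, -0.0]
wrist_force: [0.2, 0.4, -0.3]
finger_gap: -0.0002
grasp_force: 0.0
```

Emit:
send_rows:
  rows:
    - [[0, 0, 0], [0, 0, 15], 1]
    - [[0, 0, 0], [0, 0, 15], 1]
    - [[0, 0, 0], [0, 0, 15], 1]
    - [[0, 0, 0], [0, 0, 14], 1]
    - [[0, 0, 0], [0, 0, 5], 1]
    - [[0, 0, 0], [0, 0, 0], 1]
    - [[0, 0, 0], [0, 0, 0], 1]
    - [[0, 0, 0], [0, 0, 0], 1]

```text
time_s: 12.6
tool_pos: [0.4855, -0.2357, 0.0951]
orientation: [0.001, 0.641, 0.767, 0.0]
wrist_force: [0.0, -0.1, 0.5]
finger_gap: -0.0001
grasp_force: 0.0
```

```bash
python3 - <<'E'
from h import *
np.set_printoptions(precision=4,suppress=True)
s=arm.sense(); p=viewer.capture('wrist'); save(p,'w5.png')
print(s['time_s'],inst(s['tool_pos']),s['wrist_force'])
E
```

```text
12.6 [-29.8678  53.7848  94.1386] [ 0.0136 -0.0743  0.478 ]
```

View pics/w5.png

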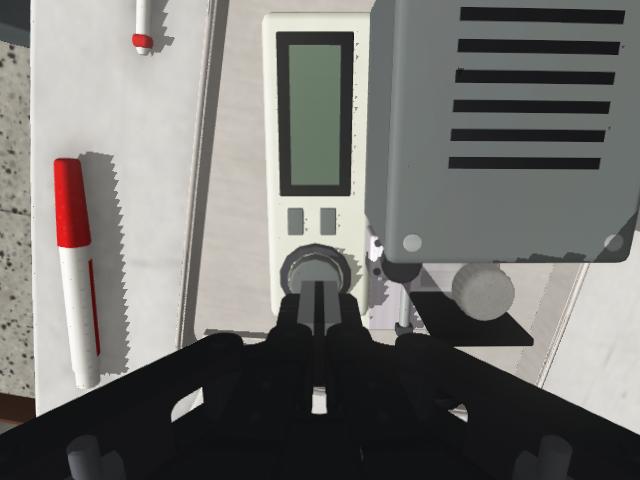

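The fingertips are centred over the key (ring centre about (315,275)). I'll press it.

Emit:
send_rows:
  rows:
    - [[0, 0, 0], [1, 0, 6], 1]
    - [[0, 0, 0], [0, 0, 6], 1]
    - [[0, 0, 0], [0, 0, 3], 1]
    - [[0, 0, 0], [0, 0, 2], 1]
    - [[0, 0, 0], [0, 0, 2], 1]
    - [[0, 0, 0], [0, 0, 2], 1]
    - [[0, 0, 0], [0, 0, 1], 1]
    - [[0, 0, 0], [0, 0, 0], 1]

```text
time_s: 13.65
tool_pos: [0.4847, -0.2344, 0.0744]
orientation: [-0.0, 0.641, 0.767, -0.0]
wrist_force: [-5.4, 3.6, 11.4]
finger_gap: 0.0001
grasp_force: 5.9
```

```bash
python3 - <<'E'
from h import *
s=arm.sense();print(s['time_s'],inst(s['tool_pos']),s['wrist_force'])
E
```

```text
13.65 [-28.38386822  54.27527525  73.42634748] [-5.40650106  3.5516524  11.4084965 ]
```

Emit:
send_rows:
  rows:
    - [[0, 0, 0], [0, 0, 0.5], 1]
    - [[0, 0, 0], [0, 0, 0.5], 1]
    - [[0, 0, 0], [0, 0, 0], 1]
    - [[0, 0, 0], [0, 0, 0], 1]
    - [[0, 0, 0], [0, 0, 0], 1]
    - [[0, 0, 0], [0, 0, 0], 1]
    - [[0, 0, 0], [0, 0, 0], 1]
    - [[0, 0, 0], [0, 0, 0], 1]

```text
time_s: 14.65
tool_pos: [0.4848, -0.2344, 0.0744]
orientation: [0.0, 0.641, 0.767, -0.0]
wrist_force: [-8.1, 4.7, 16.8]
finger_gap: -0.0004
grasp_force: 7.8
```

Emit:
send_rows:
  rows:
    - [[0, 0, 0], [0, 0, -3], 1]
    - [[0, 0, 0], [0, 0, -5], 1]
    - [[0, 0, 0], [0, 0, -15], 1]
    - [[0, 0, 0], [0, 0, -20], 1]
    - [[0, 0, 0], [0, 0, -25], 1]
    - [[0, 0, 0], [-15, 0, -25], 1]
    - [[0, 0, 0], [-25, 0, -20], 1]
    - [[0, 0, 0], [-25, 0, 0], 1]

```text
time_s: 15.65
tool_pos: [0.4979, -0.3, 0.1878]
orientation: [0.003, 0.641, 0.767, 0.0]
wrist_force: [0.4, -0.9, 0.2]
finger_gap: -0.0001
grasp_force: 0.0
```

Emit:
send_rows:
  rows:
    - [[0, 0, 0], [-25, 0, 0], 1]
    - [[0, 0, 0], [-25, 0, 0], 1]
    - [[0, 0, 0], [-25, 0, 0], 1]
    - [[0, 0, 0], [-25, 0, 0], 1]
    - [[0, 0, 0], [0, 0, 0], 1]
    - [[0, 0, 0], [0, 0, 0], 1]
    - [[0, 0, 0], [0, 0, 0], 1]
    - [[0, 0, 0], [0, 0, 0], 1]

```text
time_s: 16.65
tool_pos: [0.5143, -0.3962, 0.1847]
orientation: [0.0, 0.641, 0.768, 0.0]
wrist_force: [-0.7, -0.6, 0.2]
finger_gap: 0.0002
grasp_force: 0.0
```

```bash
python3 - <<'E'
from h import *
np.set_printoptions(precision=4,suppress=True)
s=arm.sense(); p=viewer.capture('wrist'); save(p,'w6.png')
print(s['time_s'],inst(s['tool_pos']),s['wrist_force'])
for l,z in (('knob_face',.053),('read_key_top',.0545)):
    for x in viewer.spot_point(p,l)[:1]: print(l,x['score'],x['point'],inst(atz(p,x['point'],z,s)), inst(atd(p,x['point'],s)))
E
```

```text
16.65 [-192.8771   53.6039  183.6704] [-0.7425 -0.6115  0.2335]
knob_face 0.84 [413.5, 57.0] [-85.8823  -2.1696  52.    ] [-84.7435  -3.737   44.9836]
read_key_top 0.18 [318.2, 81.1] [-99.7409  53.8165  53.5   ] [-94.0295  53.8853   0.2886]
```

View pics/w6.png

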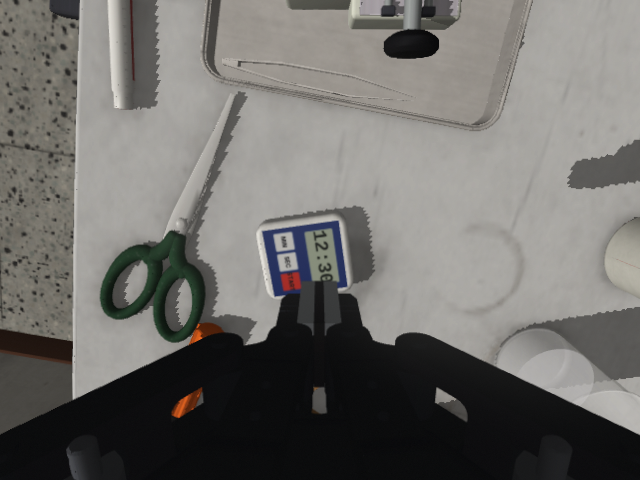

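The knob (411,45) still reads x −86, so the carriage is still caught. The key bottomed at z 73.4 under 17 N, and the forceps and timer look undisturbed. I'm handing the job in.

```bash
python3 -c "
from bench import order
print(order.job_done())"
```

```text
the job is handed in; nothing more can be done
None
```

I took the colorimeter reading and handed the job in at about 17 s: the carriage was held fully home for at least a second, then sprang back and was caught at 0.030 m, and after that the read key was pressed right down and released.

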